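# Eject a breaker from the test fixture and trap it on the chute

## Task

The breaker with the orange handle bar in the test fixture is done: press the red release paddle of its lane with one finger so that the spring kicks it out, and stop it on the chute with the other finger before it slides off the end. Do not lift or tip it, and leave the other breaker latched and the things on the bench where they are. Finish like that, holding: one finger keeps the paddle down, so that the latch stays clear of the breaker, and the other holds the breaker back, still, until I pick it up.

Things in the scene. Friction and masses are not known exactly. Their poses are not given: they have to be found in the camera images.
- chute: Two-lane steel chute of the test fixture, sloping 17 degrees (0.297 rad). Origin on its floor, on the divider between the lanes, level with the front ends of the latched breakers, 95 mm above the bench. x points uphill along the lanes, y left when looking uphill, z square to the floor; the fixture's other numbers are in this frame.
- chute_end (a point): Middle of the chute's lower edge, at x = -130 mm of the chute frame; below it stands an open carton. The floor is slick: a loose breaker slides down it, faster and faster.
- lane_left (a point): Point on the left lane's centre line, on the floor 40 mm downhill of the latched breaker (chute frame x -40, y +29 mm). The lane is 53 mm wide, between the 4 mm divider (12 mm high) and a 3 mm outer guide, 12 mm high here and 24 mm high beside the nest (x above 0).
- lane_right (a point): The same for the right lane (chute frame x -40, y -29 mm).
- test_head (a point): Top middle of the grey test head behind both nests, at x = 132, z = 40 mm of the chute frame; 56 mm long, 110 mm wide, with lamps on top up to z = 50 mm. In each nest a spring ejector (about 6 N) pushes the breaker's rear end 15 mm downhill once the latch drops.
- orange_breaker: The breaker to eject: black two-pole case with an orange bar over its handles, in the left or right nest. 80 mm long (x), 50 wide (y), case 36 high, deck 45, bar 59; 0.25 to 0.45 kg. Origin at the centre of its underside, axes parallel to the chute's; starts at chute x = 40 mm, y = +29 or -29 mm, its front end at x = 0.
- ivory_breaker: The same kind of breaker with an ivory handle bar, latched in the other nest. Stays there.
- paddle_left_top (a point): Centre of the top of the left lane's red release paddle, 30 x 30 mm, beside the chute at x -40, y +76.5, z +26 mm of the chute frame when up; pressed along the chute's -z. Only the outer guide stands between it and the lane. Its latch nose stands 7 mm high in mid-lane at x = 0 to -6 mm and sinks with it.
- paddle_right_top (a point): The same for the right lane: x -40, y -76.5, z +26 mm of the chute frame when up.
- paddle_left (a joint): How far the left paddle is pressed, m: 0 up, 0.012 on its stop (top then 14 mm above chute floor level). Sprung: about 3 N to start, 6 N at the stop. The latch lets go at about 0.007; fully pressed is above 0.008. Let go, it springs up again.
- paddle_right (a joint): The same for the right paddle.
- single_pole: Loose black single-pole breaker with an ivory handle, 80 x 25 x 57 mm, standing on the bench. Leave it. Origin at the centre of its underside.
- three_pole: Loose black three-pole breaker with an orange handle bar, 95 x 75 x 71 mm, on the bench, not in the fixture. Leave it. Origin at the centre of its underside.
- screwdriver: Screwdriver, 170 mm long, lying on the bench. Leave it.
- tape_roll: Roll of blue tape lying flat, 76 mm across, 24 mm high. Leave it.
- stock_carton: Closed cardboard carton, 110 x 80 x 70 mm. Leave it.
- meter: Dark hand-held meter lying flat, 150 x 74 x 39 mm. Leave it.
- screw_jar: Jar of screws, 60 mm across, 75 mm high. Leave it.
Things that resemble listed ones, but are neither listed nor needed, are in the scene too. Leave any blue or pink look-alike of the orange_breaker alone.

How it is judged:
On the way:
1. the release paddle of the orange breaker's lane starts to go down (((y of orange_breaker in the frame of chute above 0 m and value of joint paddle_left above 0.003 m) or (y of orange_breaker in the frame of chute below 0 m and value of joint paddle_right above 0.003 m))).
At the end, for the whole second after the job is handed in: The orange-bar breaker is still (under 20 mm/s) and flat on its lane, 8 to 125 mm downhill of its start, held back by a finger (over 0.15 N), with that lane's paddle held more than 8 mm down; the ivory-bar breaker is still latched (within 4 mm) (((y of orange_breaker in the frame of chute above 0 m and value of joint paddle_left above 0.008 m) or (y of orange_breaker in the frame of chute below 0 m and value of joint paddle_right above 0.008 m)) and x of orange_breaker in the frame of chute between -0.085 and 0.032 m and z of orange_breaker in the frame of chute between -0.004 and 0.006 m and angle between the z axis of orange_breaker and the z axis of chute, either way round below 0.12 rad and linear speed of orange_breaker below 0.02 m/s and contact force between the fingers and orange_breaker above 0.15 N and x of ivory_breaker in the frame of chute above 0.036 m); the arm keeps its last pose, push and grip.
It fails at once if the breaker slid to the end of the chute (x of orange_breaker in the frame of chute below -0.09 m).
It fails at once if the breaker was lifted off the chute (more than 12 mm) (z of orange_breaker in the frame of chute above 0.012 m).
It fails at once if the breaker was tipped (angle between the z axis of orange_breaker and the z axis of chute, either way round above 0.35 rad).
It fails at once if the other breaker was released, shifted or lifted (x of ivory_breaker in the frame of chute below 0.034 m or z of ivory_breaker in the frame of chute above 0.01 m).
It fails at once if a thing lying on the bench was moved more than 25 mm (distance of any of single_pole, three_pole, screwdriver, tape_roll, stock_carton, meter, screw_jar from where it was at the start of the episode above 0.025 m).
It also fails if it takes over 34 s, if anything falls off the work surface, if the arm or the gripper's body presses on something with over 40 N, if the wrist force passes 120 N, or if a joint passes its speed limit or range.

## Robot

A 7-joint arm with a two-finger parallel gripper is mounted at the origin on the work surface. World frame = base frame: x ahead of the robot, y to its left, z up, the work surface at z = 0. Lengths are in m, angles in rad, forces in N, time in s.
With the tool pointing down it reaches from about 0.35 to 0.9 m from the base axis. Payload 8.1 kg.
Tool frame: the origin (TCP) lies at the very end of the fingers, on their centre line; the grasp point (between the pads) lies 19 mm behind it; y points along the fingers, x is the direction in which the jaws open and shut, and the axes are right-handed (so a half turn about y gives the same grasp; the last joint's range is limited). The gripper opens to 92 mm and grips with 3 to 60 N. Pads are 19 mm wide; open, the fingers measure 130 mm over their backs; the gripper's body (75 mm by 190 mm) begins 47 mm behind the grasp point.
Start: joints at [1.05, 0.434, 0.025, 1.573, -0.012, 1.134, -0.075], TCP at [0.254, -0.571, 0.227] pointing down, gripper open.
Joint ranges: [-2.62, 2.62], [-0.44, 2.09], [-1.27, 1.32], [0.08, 2.57], [-1.32, 4.46], [0.12, 2], [-2.74, 2.74]. Speed limits (rad/s): [2.22, 2.22, 3.01, 3.01, 3.14, 3.14, 3.14].

## Interface

Orientations are given as a rotation vector (axis times angle).
In Python, from cell import arm, imaging gives the robot as it stands. The module is installed in compiled form; this text tells all that it offers.
- The arm moves only by the tool send_rows, never from a script. Its argument "steps" is a list of rows, each a list of 5 numbers: the opening, from 0 (shut) to 1 (fully open), then the shift along the tool's x, y, z in cm, then the turn about the tool's y in rad. In form: [[jaw, x, y, z, roll], ...]. A call has 1 to 20 rows; each row is the pose to reach, as a shift and turn from the pose commanded when the call began, along the tool's axes at that moment; what a row does not reach only later rows make up. A row lasts 1/8 s, in which the tool goes at most 62.5 mm and 10.7 degrees, less where a joint would pass 70% of its speed; a pose out of reach is approached as far as the arm can. A call with a gripper value outside its range is refused whole. The fingers move at their own pace and stop on an object; "squeeze" is the grip in N (left out, the last holds). Time passes only in rows, so rows that repeat a pose let the fingers close. It gives the time, the measured TCP pose, the force and the opening at its end, in the units of the state.
- arm.observe(): the state, without advancing time (a new reading comes with each control period).
- imaging.get_image(name): name is "side" or "top" or "wrist"; returns the picture (400x640x3 uint8, blue, green, red); there is no depth.
- imaging.camera_params(name): a dict with "camera_matrix" (3x3 intrinsics, pixels), "position" and "orientation" of the camera in the world; the wrist camera has in their place "mount" (4x4, takes a point from camera to tool coordinates, whose origin is the TCP and whose axes are the tool frame's). Camera axes: x right, y down, z forward; pixel columns grow to the right and rows downward; lengths in m; the calibration is good to about 2 mm. A picture is of the moment at which its call begins: read the wrist's pose just before it. camera_params takes no time and is no camera call.
- arm.sign_off(): hands the job in, once; it reports no verdict.
The state is a dict: "clock": time; "joints": joint angles; "dq": joint speeds; "joint_efforts": joint torques, N m; "position": TCP position; "ee_rot": TCP orientation; "force": force on the tool from outside, world axes, zero at the start; "ft_torque": the same for the moment, N m; "width": opening from 0.0 (shut) to 1.0 (fully open).
Only numpy, scipy, OpenCV 4.12 (cv2) and the standard library are available. Lean on these libraries where they do the work, as an engineer would, in place of code of your own. Each camera call takes 0.05 s, during which the arm holds its last target.

## Working session

There is one attempt and no reset: what is moved stays moved. The work goes in short steps, Python scripts to look and compute and a tool call to move; the robot and the scene stay as the last step left them, time stands still between calls to the robot, and variables do not carry over. Pictures are saved under pics/ and viewed, and the job is handed in when it is done.

Besides the shell and the picture viewer there is one more tool, called after ">>>" by a JSON object that holds its "api" and its "payload". send_rows: Moves the arm, as the interface text tells. Its arguments: {"type":"object","properties":{"steps":{"type":"array","items":{"type":"array","items":{"type":"number"}}},"squeeze":{"type":"number"}},"required":["steps"]}

```bash
mkdir -p pics; python3 - <<'E'
from cell import arm, imaging
import cv2
print(arm.observe())
for n in ["side","top","wrist"]:
    print(n,imaging.camera_params(n))
for n in ["side","top","wrist"]:
    cv2.imwrite(f"pics/{n}0.png",imaging.get_image(n))
E
```

```text
{'clock': 0.0, 'joints': array([ 1.05040007,  0.43523512,  0.02499634,  1.5740921 , -0.01163763,
        1.13400173, -0.07508644]), 'dq': array([-6.13085382e-04, -9.36220391e-04,  4.76144918e-04, -2.05372542e-03,
       -5.86486113e-05,  2.08553443e-04,  1.04615663e-03]), 'joint_efforts': array([-1.12582176e-03, -6.67827559e+01,  9.84255038e-01, -3.14455533e+01,
       -6.05967036e-02,  4.27503360e-02,  1.67203784e-04]), 'position': array([ 0.2533308 , -0.57079642,  0.22593963]), 'ee_rot': array([-1.37755173,  0.89729995, -0.89500592]), 'force': array([ 0.19113754, -0.05417441,  0.87958723]), 'ft_torque': array([0.03530651, 0.01619309, 0.00733025]), 'width': 0.9938528237139428}
side {'camera_matrix': array([[516.53699088,   0.        , 319.25053859],
       [  0.        , 516.53699088, 209.35037363],
       [  0.        ,   0.        ,   1.        ]]), 'position': array([0.32576964, 1.23511317, 1.14379374]), 'orientation': array([-0.21100924,  2.74485707, -1.34414458])}
top {'camera_matrix': array([[496.00807009,   0.        , 318.21254902],
       [  0.        , 496.00807009, 204.46666181],
       [  0.        ,   0.        ,   1.        ]]), 'position': array([ 0.34052452, -0.05473571,  1.5908847 ]), 'orientation': array([-2.17196757,  2.14199703, -0.15771022])}
wrist {'camera_matrix': array([[321.46186813,   0.        , 319.62216175],
       [  0.        , 321.46186813, 201.56357221],
       [  0.        ,   0.        ,   1.        ]]), 'mount': array([[ 9.99999951e-01,  1.52894745e-04,  2.73071684e-04,
        -2.27038879e-04],
       [-2.13921712e-04, -3.02941262e-01,  9.53009206e-01,
        -1.59446218e-01],
       [ 2.28434780e-04, -9.53009217e-01, -3.02941215e-01,
         8.26721768e-02],
       [ 0.00000000e+00,  0.00000000e+00,  0.00000000e+00,
         1.00000000e+00]])}
```

View pics/top0.png

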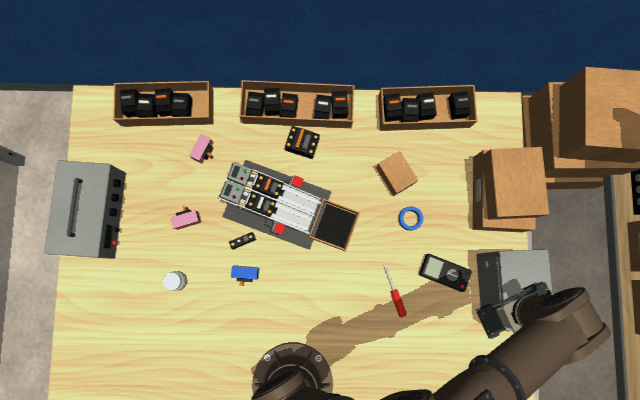

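View pics/side0.png

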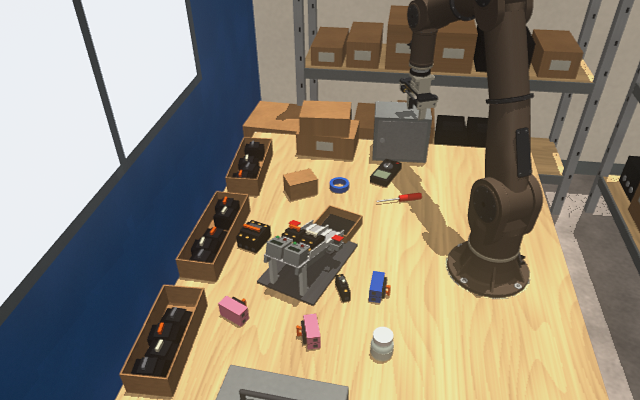

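View pics/wrist0.png

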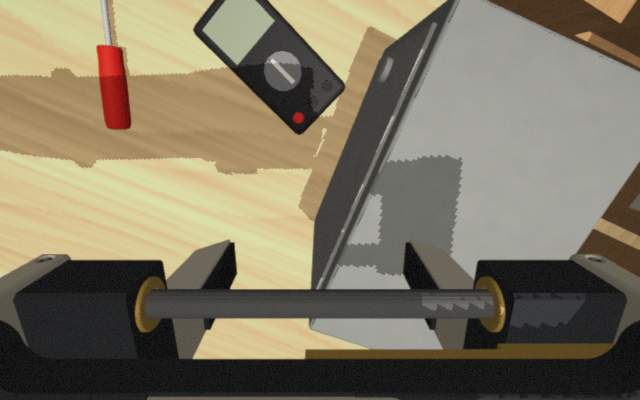

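```bash
python3 - <<'E'
import cv2
im=cv2.imread("pics/top0.png")[145:260,205:375]
cv2.imwrite("pics/top0c.png",cv2.resize(im,None,fx=4.6,fy=4.6,interpolation=cv2.INTER_CUBIC))
im=cv2.imread("pics/side0.png")[190:310,230:380]
cv2.imwrite("pics/side0c.png",cv2.resize(im,None,fx=5,fy=5,interpolation=cv2.INTER_CUBIC))
E
```

```text
(no output)
```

View pics/top0c.png

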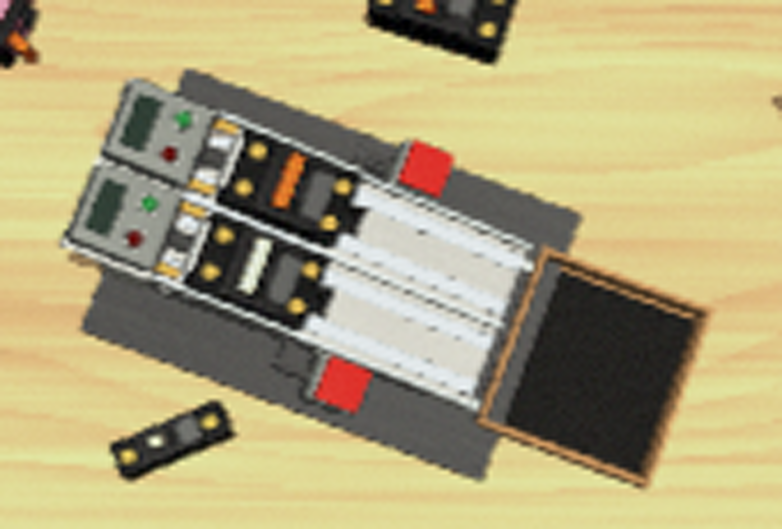

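View pics/side0c.png

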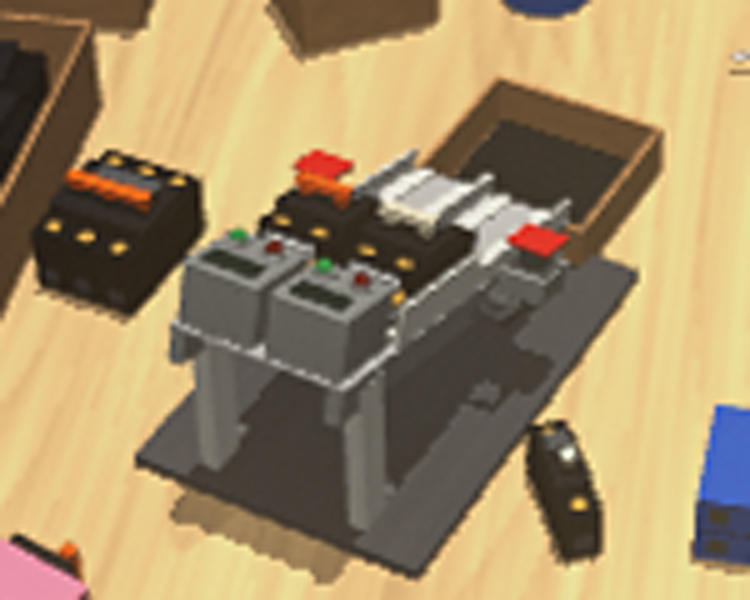

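```bash
cat > h.py <<'E'
import cv2,numpy as np
from scipy.spatial.transform import Rotation as R
from cell import arm,imaging
def cam(n,st=None):
    p=imaging.camera_params(n);K=p["camera_matrix"]
    if n=="wrist":
        T=np.eye(4);T[:3,:3]=R.from_rotvec(st["ee_rot"]).as_matrix();T[:3,3]=st["position"];M=T@p["mount"];return K,M[:3,:3],M[:3,3]
    return K,R.from_rotvec(p["orientation"]).as_matrix(),np.array(p["position"])
def ray(c,uv):
    K,Rm,t=c;d=Rm@np.linalg.inv(K)@np.array([uv[0],uv[1],1.]);return t,d/np.linalg.norm(d)
def onplane(c,uv,z):
    t,d=ray(c,uv);return t+d*(z-t[2])/d[2]
def tri(c1,u1,c2,u2):
    a,d=ray(c1,u1);b,e=ray(c2,u2);s=np.linalg.lstsq(np.c_[d,-e],b-a,rcond=None)[0]
    p,q=a+s[0]*d,b+s[1]*e;return (p+q)/2,np.linalg.norm(p-q)
def proj(c,P):
    K,Rm,t=c;q=K@(Rm.T@(np.asarray(P)-t));return q[:2]/q[2]
def blobs(im,lo,hi,mina=8):
    hsv=cv2.cvtColor(im,cv2.COLOR_BGR2HSV);m=cv2.inRange(hsv,lo,hi)
    n,l,s,c=cv2.connectedComponentsWithStats(m);return [(c[i].round(1),s[i]) for i in range(1,n) if s[i][4]>=mina]
E
python3 - <<'E'
from h import *
for n in["top","side"]:
    im=cv2.imread(f"pics/{n}0.png")
    print(n,"red",[ (b[0],b[1][4]) for b in blobs(im,(0,200,150),(6,255,255))],"\n orange",[(b[0],b[1][4]) for b in blobs(im,(7,200,150),(16,255,255))])
st=arm.observe();print(R.from_rotvec(st["ee_rot"]).as_matrix().round(3))
E
```

```text
top red [(array([297.2, 181.1]), np.int32(70)), (array([279.3, 228. ]), np.int32(70)), (array([114.2, 242.2]), np.int32(12)), (array([395.3, 295.2]), np.int32(57))] 
 orange [(array([160.9,  96. ]), np.int32(25)), (array([340. ,  98.5]), np.int32(18)), (array([287.8, 101.2]), np.int32(20)), (array([393.8, 101.5]), np.int32(19)), (array([299.5, 137.7]), np.int32(37)), (array([208.7, 153.7]), np.int32(9)), (array([267.5, 183.7]), np.int32(30))]
side red [(array([403.3, 196.4]), np.int32(28)), (array([294.3, 222.6]), np.int32(33)), (array([337.1, 237.5]), np.int32(37))] 
 orange [(array([240., 172.]), np.int32(11)), (array([224.5, 199.2]), np.int32(13)), (array([251. , 226.7]), np.int32(34)), (array([294.1, 226.5]), np.int32(31)), (array([212.5, 229.5]), np.int32(20)), (array([160.1, 326.9]), np.int32(31)), (array([298.5, 327. ]), np.int32(8))]
[[ 0.406 -0.001  0.914]
 [-0.914  0.001  0.406]
 [-0.001 -1.    -0.   ]]
```

```bash
python3 - <<'E'
from h import *
T,S=cam("top"),cam("side")
im=cv2.imread("pics/top0.png")
A,ea=tri(T,(297.2,181.1),S,(294.3,222.6)); B,eb=tri(T,(279.3,228.0),S,(337.1,237.5)); O,eo=tri(T,(267.5,183.7),S,(294.1,226.5))
print("far",A,ea,"near",B,eb,"bar",O,eo,"dist",np.linalg.norm(A-B))
a=.297
# expected paddle height world
zp=.095-.040*np.sin(a)+.026*np.cos(a);print("zp",zp)
A2,B2=onplane(T,(297.2,181.1),zp),onplane(T,(279.3,228.0),zp)
A3,B3=onplane(S,(294.3,222.6),zp),onplane(S,(337.1,237.5),zp)
print(A2,B2,A3,B3,np.linalg.norm(A2-B2),np.linalg.norm(A3-B3))
for A,B in((A2,B2),((A2+A3)/2,(B2+B3)/2)):
    y=(B-A);y[2]=0;y/=np.linalg.norm(y);h=np.cross(y,[0,0,1.])  # x horizontal = y x z
    X=h*np.cos(a)+np.array([0,0,np.sin(a)]);Z=np.cross(X,y)
    Rc=np.c_[X,y,Z];o=(A+B)/2-Rc@[-.04,0,.026];o
    print("origin",o,"yaw",np.degrees(np.arctan2(h[1],h[0])),"bar in chute",Rc.T@(O-o))
    for P in [(-.13,0,0),(-.13,-.055,0),(0,-.029,0),(.132,0,.04),(.0,-.054,.036)]:print(P,proj(T,o+Rc@P).round(1),proj(S,o+Rc@P).round(1))
    np.savez("chute.npz",R=Rc,o=o)
E
```

```text
far [ 0.61301931 -0.00561288  0.10657956] 0.0014835900986662296 near [0.46939039 0.04534958 0.10605117] 0.0013244407711722876 bar [0.59418132 0.0791093  0.16222685] 0.002248264297782645 dist 0.15240313582855
zp 0.1081555726184024
[ 0.6119788  -0.0057254   0.10815557] [0.46854464 0.04517521 0.10815557] [ 0.61334642 -0.003833    0.10815557] [0.46976496 0.0477235  0.10815557] 0.15219799925889907 0.15255723480276004
origin [0.55559823 0.06294206 0.095     ] yaw 70.46170909717358 bar in chute [ 0.04658203 -0.03095449  0.05604835]
(-0.13, 0, 0) [312.7 215.3] [327.6 227.9]
(-0.13, -0.055, 0) [318.8 198.9] [313.  222.9]
(0, -0.029, 0) [277.8 191. ] [300.5 238.4]
(0.132, 0, 0.04) [235.5 182.3] [288.1 244.5]
(0.0, -0.054, 0.036) [283.3 182.6] [294.9 225.4]
origin [0.55632586 0.06402353 0.095     ] yaw 70.35475751558465 bar in chute [ 0.04542939 -0.03058022  0.05640112]
(-0.13, 0, 0) [312.3 215.1] [327.4 228.1]
(-0.13, -0.055, 0) [318.5 198.8] [312.8 223.1]
(0, -0.029, 0) [277.5 190.7] [300.2 238.6]
(0.132, 0, 0.04) [235.2 182. ] [287.7 244.7]
(0.0, -0.054, 0.036) [283.  182.3] [294.6 225.6]
```

```bash
cat > plan.py <<'E'
from h import *
d=np.load("chute.npz");Rc,o=d["R"],d["o"]
h=Rc[:,0].copy();h[2]=0;h/=np.linalg.norm(h)
def tcp(x,y,z): # uphill bottom edge at chute coords
    return o+Rc@[x,y,z]-.0095*h
def tochute(p): return Rc.T@(p-o)
def shift(p):
    st=arm.observe();M=R.from_rotvec(st["ee_rot"]).as_matrix()
    x=M[:,0];want=-Rc[:,1]
    ang=np.arctan2(np.cross(x,want)[2],x@want)
    return (M.T@(p-st["position"])*100).round(2), "roll",round(-ang,3)
E
python3 - <<'E'
from plan import *
for z in(.07,.026,.014):
    p=tcp(-.031,-.053,z);print(z,p,shift(p))
E
```

```text
0.07 [ 0.58619403 -0.00995247  0.15286307] (array([-37.76,   7.36,  53.18]), 'roll', np.float64(-0.81))
0.026 [0.59052313 0.00217473 0.11078945] (array([-38.69,  11.57,  54.07]), 'roll', np.float64(-0.81))
0.014 [0.59170379 0.00548215 0.09931482] (array([-38.94,  12.72,  54.31]), 'roll', np.float64(-0.81))
```

>>> {"api": "send_rows", "payload": {"steps": [[0.35,-1.5,-2,2,-0.03],[0.35,-4.5,-3,6.5,-0.1],[0.35,-8,-3,11,-0.18],[0.35,-11.5,-3,16,-0.26],[0.35,-15,-3,21,-0.34],[0.35,-18.5,-3,26,-0.42],[0.35,-22,-3,31,-0.5],[0.35,-25.5,-3,36,-0.58],[0.35,-29,-3,41,-0.65],[0.35,-32.5,-3,46,-0.72],[0.35,-35.5,-2,50,-0.78],[0.35,-37.3,0,52.5,-0.81],[0.35,-37.8,3,53.2,-0.81],[0.35,-37.8,4,53.2,-0.81],[0.35,-37.8,4,53.2,-0.81],[0.35,-37.8,4,53.2,-0.81]]}}

```text
clock: 2.15
position: [0.5869, -0.0108, 0.1878]
ee_rot: [-1.554, 0.269, -0.271]
force: [0.5, 0.2, 0.0]
width: 0.351
```

```bash
python3 - <<'E'
from plan import *
st=arm.observe();im=imaging.get_image("wrist");cv2.imwrite("pics/w1.png",im)
cv2.imwrite("pics/t1.png",cv2.resize(imaging.get_image("top")[130:270,200:390],None,fx=4,fy=4,interpolation=cv2.INTER_CUBIC))
W=cam("wrist",st)
print(st["joints"].round(2),tochute(st["position"]))
red=[(b[0],b[1]) for b in blobs(im,(0,200,120),(6,255,255),60)];print(red)
for b in red: print(tochute(onplane(W,b[0],.1081)))
for P in [(-.04,-.0765,.026),(0,-.054,.036),(0,-.004,.036)]:print(P,proj(W,o+Rc@P).round(0))
for z in(.04,.028,.014):
    p=tcp(-.031,-.053,z);print(z,shift(p))
E
```

```text
[ 0.21  0.44 -0.39  1.69  0.19  1.04 -0.59] [-0.03037815 -0.05396484  0.10639554]
[(array([153.2, 193. ]), array([ 130,  177,   47,   33, 1222], dtype=int32)), (array([350.5, 193.1]), array([ 332,  177,   39,   34, 1186], dtype=int32))]
[-0.0404714   0.07453123  0.02608615]
[-0.04079098 -0.07813899  0.02618396]
(-0.04, -0.0765, 0.026) [348. 192.]
(0, -0.054, 0.036) [319. 151.]
(0, -0.004, 0.036) [245. 151.]
0.04 (array([-0.11,  6.37,  0.91]), 'roll', np.float64(-0.001))
0.028 (array([-0.11,  7.52,  1.26]), 'roll', np.float64(-0.001))
0.014 (array([-0.11,  8.86,  1.67]), 'roll', np.float64(-0.001))
```

View pics/w1.png

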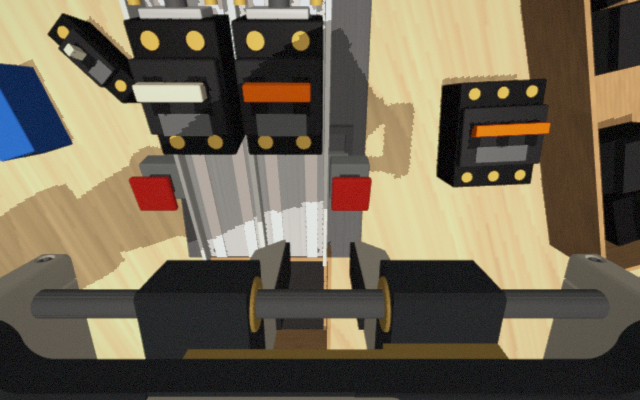

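View pics/t1.png

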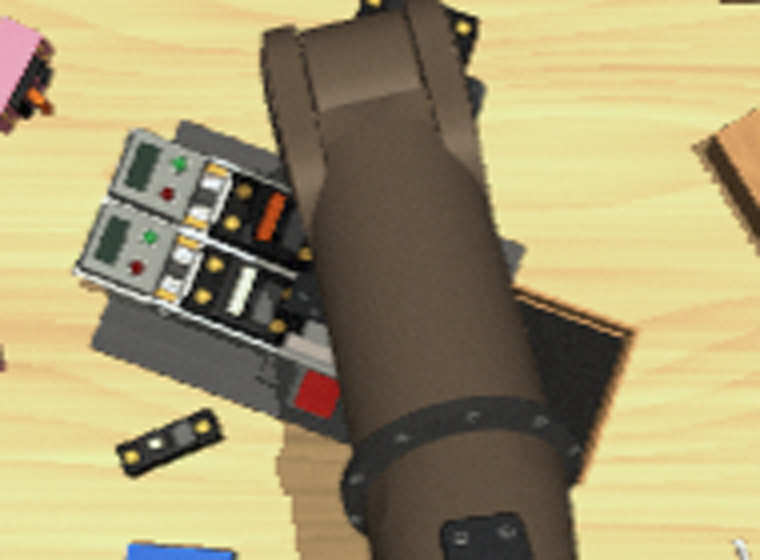

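>>> {"api": "send_rows", "payload": {"steps": [[0.35,0.05,2,0.3,0],[0.35,0.05,4,0.6,0],[0.35,0.05,6,0.8,0],[0.35,0.05,7,1.1,0],[0.35,0.05,7,1.1,0],[0.35,0.05,7,1.1,0]]}}

```text
clock: 3.0
position: [0.5912, 0.0002, 0.1176]
ee_rot: [-1.554, 0.268, -0.27]
force: [-0.4, -0.5, -0.9]
width: 0.354
```

```bash
python3 - <<'E'
from plan import *
st=arm.observe();im=imaging.get_image("wrist");cv2.imwrite("pics/w2.png",im)
s=imaging.get_image("side");cv2.imwrite("pics/s2.png",cv2.resize(s[170:310,220:390],None,fx=4.5,fy=4.2,interpolation=cv2.INTER_CUBIC))
W=cam("wrist",st)
print(st["force"],tochute(st["position"]),tochute(st["position"]+.0095*h))
for b in blobs(im,(0,200,100),(6,255,255),60): print(b,tochute(onplane(W,b[0],.1081)))
for z in(.028,.02,.0145):
    p=tcp(-.031,-.0545,z);print(z,shift(p))
E
```

```text
[-0.41375699 -0.47639307 -0.89438875] [-0.03960257 -0.05432557  0.0357877 ] [-0.0305185  -0.05432557  0.03300749]
(array([ 96. , 245.6]), array([  61,  225,   70,   42, 2186], dtype=int32)) [-0.04008206  0.07438005  0.025967  ]
(array([357.5, 240.1]), array([ 336,  226,   53,   41, 1185], dtype=int32)) [-0.03685393 -0.07620187  0.02497902]
0.028 (array([0.02, 0.49, 0.11]), 'roll', np.float64(-0.0))
0.02 (array([0.02, 1.25, 0.34]), 'roll', np.float64(-0.0))
0.0145 (array([0.02, 1.78, 0.51]), 'roll', np.float64(-0.0))
```

View pics/w2.png

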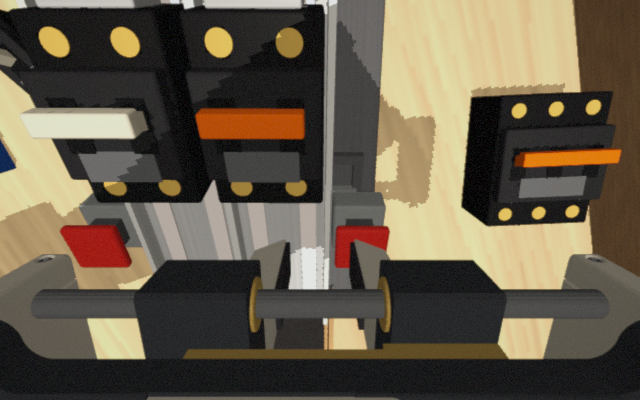

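View pics/s2.png

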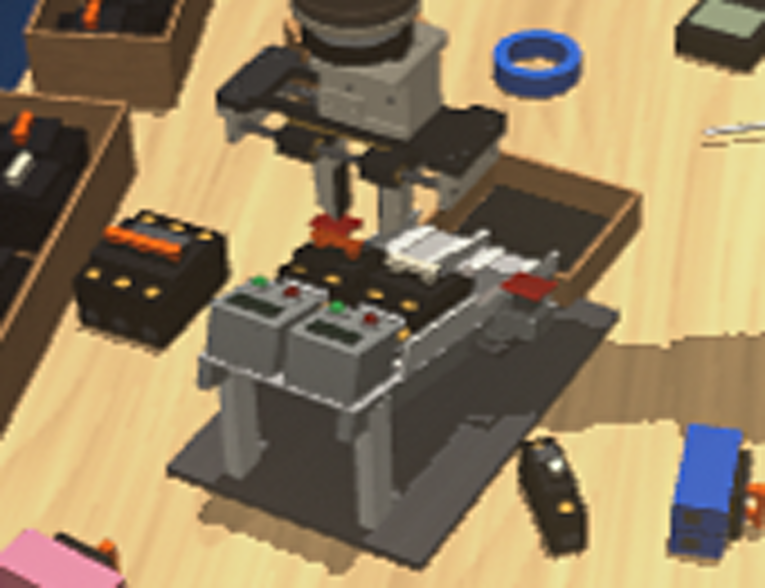

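>>> {"api": "send_rows", "payload": {"steps": [[0.35,0,0.5,0.1,0],[0.35,0,1.05,0.3,0],[0.35,0,1.05,0.3,0],[0.35,0,1.05,0.3,0]]}}

```text
clock: 3.6
position: [0.5919, 0.003, 0.1063]
ee_rot: [-1.554, 0.269, -0.27]
force: [2.3, -1.8, 2.4]
width: 0.353
```

```bash
python3 - <<'E'
from plan import *
st=arm.observe();im=imaging.get_image("wrist");cv2.imwrite("pics/w3.png",im)
print(st["force"],st["ft_torque"],tochute(st["position"]+.0095*h))
for z in(.02,.0145,.0135):
    p=tcp(-.031,-.0545,z);print(z,shift(p))
E
```

```text
[ 2.25095427 -1.76482477  2.43200886] [-0.27091114 -0.35431403 -0.02774436] [-0.03116936 -0.05404288  0.02132512]
0.02 (array([0.05, 0.12, 0.05]), 'roll', np.float64(-0.0))
0.0145 (array([0.05, 0.65, 0.21]), 'roll', np.float64(-0.0))
0.0135 (array([0.05, 0.74, 0.24]), 'roll', np.float64(-0.0))
```

View pics/w3.png

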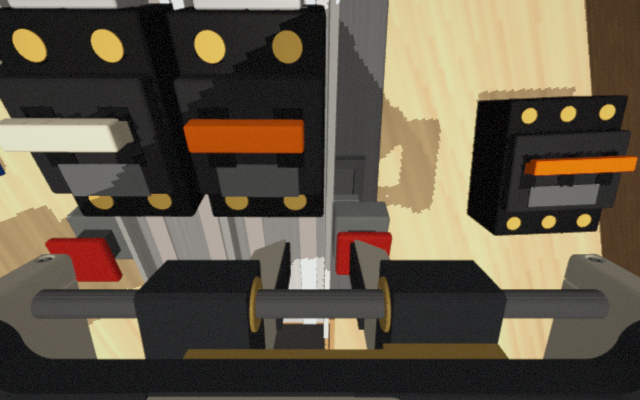

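>>> {"api": "send_rows", "payload": {"steps": [[0.35,0,0.3,0.1,0],[0.35,0,0.65,0.2,0],[0.35,0,0.65,0.2,0],[0.35,0,0.65,0.2,0],[0.35,0,0.65,0.2,0],[0.35,0,0.65,0.2,0],[0.35,0,0.65,0.2,0]]}}

```text
clock: 4.53
position: [0.5925, 0.0045, 0.0999]
ee_rot: [-1.554, 0.269, -0.27]
force: [0.1, -2.9, 5.1]
width: 0.352
```

```bash
python3 - <<'E'
from plan import *
st=arm.observe();im=imaging.get_image("wrist");cv2.imwrite("pics/w4.png",im)
s=imaging.get_image("side");cv2.imwrite("pics/s4.png",cv2.resize(s[170:310,220:390],None,fx=4.5,fy=4.2,interpolation=cv2.INTER_CUBIC))
print(st["force"],st["ft_torque"],tochute(st["position"]+.0095*h))
W=cam("wrist",st)
for P in [(0,-.054,.036),(0,-.004,.036),(-.0235,-.054,.036),(-.0235,-.004,.036)]:print(P,proj(W,o+Rc@P).round(0))
for z in(.02,.0145,.0135):
    p=tcp(-.031,-.0545,z);print(z,shift(p))
E
```

```text
[ 0.09100909 -2.89995395  5.14602127] [-0.58615648 -0.20623446  0.02581801] [-0.03140559 -0.05410698  0.01474875]
(0, -0.054, 0.036) [319. 219.]
(0, -0.004, 0.036) [203. 219.]
(-0.0235, -0.054, 0.036) [319. 259.]
(-0.0235, -0.004, 0.036) [213. 259.]
0.02 (array([ 0.04, -0.51, -0.12]), 'roll', np.float64(-0.0))
0.0145 (array([0.04, 0.01, 0.05]), 'roll', np.float64(-0.0))
0.0135 (array([0.04, 0.11, 0.07]), 'roll', np.float64(-0.0))
```

View pics/w4.png

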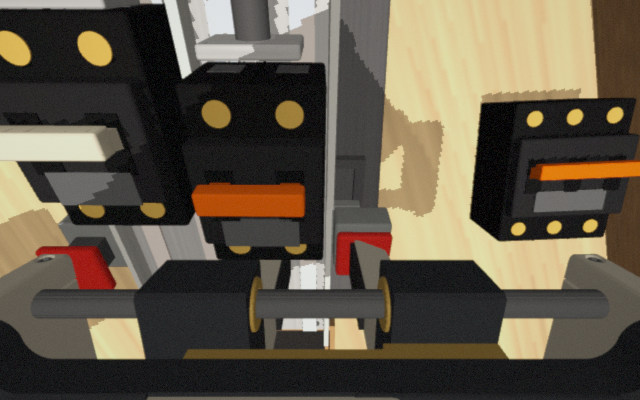

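View pics/s4.png

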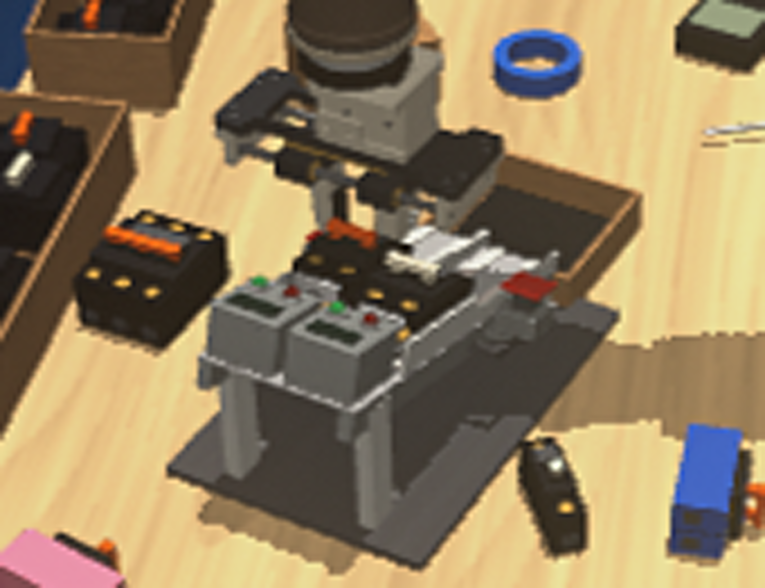

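>>> {"api": "send_rows", "payload": {"steps": [[0.35,0,0.1,0.03,0],[0.35,0,0.1,0.03,0],[0.35,0,0.1,0.03,0],[0.35,0,0.1,0.03,0],[0.35,0,0.1,0.03,0],[0.35,0,0.1,0.03,0]]}}

```text
clock: 5.38
position: [0.5927, 0.0046, 0.0994]
ee_rot: [-1.555, 0.269, -0.27]
force: [-2.1, -2.9, 10.1]
width: 0.352
```

```bash
python3 - <<'E'
from plan import *
st=arm.observe();im=imaging.get_image("wrist");cv2.imwrite("pics/w5.png",im)
a=[blobs(im,(5,150,80),(16,255,255),300)]
f=[]
for i in range(6):
    im2=imaging.get_image("wrist");f.append(arm.observe()["force"])
a.append(blobs(im2,(5,150,80),(16,255,255),300));print(a)
print(np.mean(f,0),tochute(st["position"]+.0095*h),st["clock"])
E
```

```text
[[(array([586.3, 170.5]), array([ 530,  159,  110,   23, 1810], dtype=int32)), (array([248.2, 200.8]), array([ 190,  183,  115,   35, 3702], dtype=int32))], [(array([586.5, 170.5]), array([ 530,  159,  110,   23, 1824], dtype=int32)), (array([248.3, 200.8]), array([ 190,  183,  115,   35, 3699], dtype=int32))]]
[-1.58417915 -3.4017713   9.87264645] [-0.03145728 -0.05423514  0.01420187] 5.375
```

View pics/w5.png

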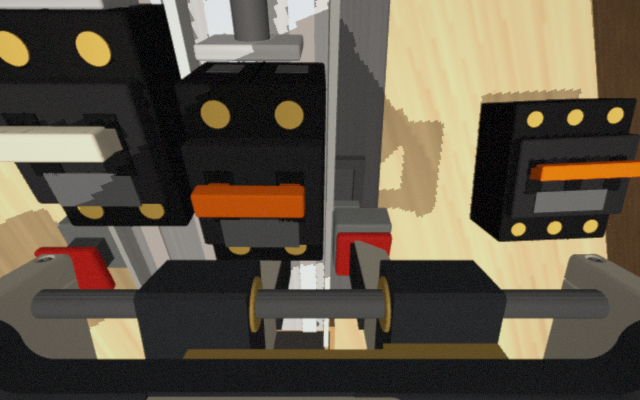

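```bash
python3 -c "
from cell import arm
print(arm.sign_off())"
```

```text
the job is handed in; nothing more can be done
None
```

I ejected the orange-bar breaker from the right lane (the one farther from the robot) and handed the job in with the arm still holding it. One finger keeps the right paddle down and the other holds the breaker back on the chute.

- **Paddle:** the upward force rose from about 5 N to 10 N over the last 0.5 mm of travel, so the paddle is on its stop at about 12 mm.
- **Orange breaker:** it sits flat, with its front end where I expected it against the finger, about 24 mm downhill of its start. Its bar stayed within 0.1 pixel across the last pictures, so it is still.
- **Hold on the breaker:** I could not measure the finger's force on it separately. I take it as held because the floor is slick and nothing else blocks the breaker there.
- **Everything else:** the ivory breaker still looked latched. I did not touch anything on the bench.
- **Disagreement:** the wrist camera placed the chute about 1.8 mm further sideways than the fixed cameras did, within the 2 mm calibration. I shifted the fingers by most of that.

The clock stood at about 6 s of the 34 s allowed.

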